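# Set the sheet trimmer's sprung stop to its second click and hold it there

## Robot

A 6-joint arm with a two-finger parallel gripper is mounted at the origin on the work surface. World frame = base frame: x ahead of the robot, y to its left, z up, the work surface at z = 0. Lengths are in m, angles in rad, forces in N, time in s.
With the tool pointing down it reaches from about 0.3 to 0.825 m from the base axis. Payload 5.4 kg.
Tool frame: the origin (TCP) lies at the very end of the fingers, on their centre line; the grasp point (between the pads) lies 19 mm behind it; z points along the fingers, y is the line along which they close (so a half turn about z gives the same grasp; the last joint's range is limited). The gripper opens to 92 mm and grips with 3 to 60 N. Pads are 20 mm wide; open, the fingers measure 128 mm over their backs; the gripper's body (75 mm by 189 mm) begins 69 mm behind the grasp point.
Start: joints at [-1.454, 0.158, 1.597, -0, 1.386, -0.21], TCP at [0.185, -0.545, 0.185] pointing down, gripper open.
Joint ranges: [-2.91, 2.91], [-0.94, 2.29], [0.18, 2.7], [-1.29, 4.43], [0.17, 2.64], [-3, 3]. Speed limits (rad/s): [2.57, 2.57, 3.14, 3.14, 3.14, 3.14].

## Interface

Orientations are given as a rotation vector (axis times angle).
In Python, from workcell import bot gives the robot as it stands. Calls block until the motion is done:
- bot.goto(position, orientation): joint-space move of the TCP to a pose.
- bot.line_to(position, rot=None, max_speed=0.15): straight line of the TCP; rot=None keeps the orientation; max_speed is the mean speed in m/s.
- bot.set_joints(angles): joint-space move.
- bot.set_gripper(opening, newtons=None): opening from 0.0 (shut) to 1.0 (fully open); newtons is the grip in N (None keeps the last); returns when the fingers have stopped.
- bot.hold(seconds).
- bot.inverse_kinematics(position, orientation): joint angles nearest the present ones, or None.
- bot.read_camera(name): name is "side" or "top"; returns a dict with "pixels" (480x640x3 uint8, blue, green, red), "fx", "fy", "cx", "cy" (pixels), "R" (3x3) and "t" (3): a world point X has camera coordinates R X + t. Camera axes: x right, y down, z forward; pixel columns grow to the right and rows downward; lengths in m; the calibration is good to about 2 mm. A picture is of the moment at which its call begins. There is no depth.
A pose or a line that the arm cannot do raises bot.MotionError and nothing moves.
- bot.job_done(): hands the job in; it is judged then, once.
Readings, each from a call of its own:
- bot.current_clock(): time.
- bot.current_joints(): joint angles.
- bot.current_joint_vel(): joint speeds.
- bot.current_effort(): joint torques, N m.
- bot.current_ee_pos(): TCP position.
- bot.current_tool_rot(): TCP orientation.
- bot.current_contact_force(): force on the tool from outside, world axes, zero at the start.
- bot.current_ft_torque(): the same for the moment, N m.
- bot.current_opening(): opening from 0.0 (shut) to 1.0 (fully open).
- bot.current_grip_force(): force on a finger pad.
Only numpy, scipy, OpenCV 4.12 (cv2) and the standard library are available. Lean on these libraries where they do the work, as an engineer would, in place of code of your own. Each camera call takes 0.05 s, during which the arm holds its last target. There are 200 camera calls.

## Task

Set the sheet trimmer for the larger transfers: take the sprung stop by the upright grip on its slide, pull it out along its rail away from the cutting bar, over the first click block, until its ball drops into the notch of the second click block, without running right on past that block. Do not let the spring snatch the stop back, and leave the other things on the bench where they are. Finish while still holding the stop in that second notch, because the spring would pull it back before I can tighten its clamp screw.

Things in the scene. Friction and masses are not known exactly. Their poses are not given: they have to be found in the camera images.
- trimmer: Sheet trimmer fixed to the bench: grey bed 340 (x) x 430 (y) x 30 mm high; origin: centre of its underside. Cutting bar with black end blocks and cutting head (top 86 mm above the bench) along x, 190 mm towards -y. The stop's aluminium rail runs along y, 100 mm towards -x, ending in a spring drum at -y and a black cap at +y. Pulling the stop out moves it to +y.
- stop_grip (a point): Upright grip of the stop: black fin 34 (x) x 14 (y) x 40 mm high, from 60 to 100 mm above the bench, on the stop's black slide (44 x 44 mm). Origin 84 mm above the bench, at the fin's middle in x and y. Axes as the trimmer's: +y is the way it is pulled out, z up. Take it from above, fingers closing along y across the 14 mm. An aluminium bar (top 57 mm up) reaches from the slide 225 mm to +x.
- stop: The whole stop: black slide 44 x 44 mm riding on the rail (its top 60 mm above the bench), the grip on it, a lug with the ball plunger, a knurled clamp screw and the stop bar. Origin: on the bed's surface (30 mm above the bench) under the grip. Axes as the trimmer's.
- stop_ball (a point): Sprung ball (10 mm) that hangs from a steel plunger in a lug on the slide's -x side; this point is the ball's centre at rest, 46 mm above the bench, 34 mm to -x of the grip's origin and level with it in y. Axes as the trimmer's; moves with the stop.
- stop_slide (a joint): How far the stop is pulled out, m: 0 at rest near the cutting bar, 0.205 at the rail's end. A spring pulls it back with 6 N at 0 to 7.6 N at the end; friction 0.5 N. At a click block each of two ridges resists by up to 4 N more as the ball climbs it, then helps by up to 4 N behind its top; this is weaker than the spring, so the stop never stays out by itself.
- near_click_notch (a point): Notch of the first click block, 35 to 60 mm from the stop's rest: a brass block 48 (x) x 26 (y) x 10 mm on the bed at the rail's -x side, with two round ridges across its top 12 mm apart. This point: midway between the ridges, level with their tops (44 mm above the bench). Axes as the trimmer's. Its place along the rail varies.
- far_click_notch (a point): Notch of the second click block, like the first but 110 to 165 mm from the stop's rest (varies). The ball sits in it when ball (or grip origin) and this point are level along the rail's y; the grip is then 34 mm to +x. Coming from rest the ball climbs the first ridge from 12 mm before the notch, tops it 6 mm before, and tops the second ridge 6 mm after.
- tape_roll: Bystander: amber tape roll, 90 mm across, 20 mm high, on the left end of the trimmer's bed. Origin: centre of its underside.
- sheet_weight: Bystander: dark steel weight 100 x 60 x 26 mm with a knob, right of the trimmer. Origin: centre of its underside.
- ruler: Bystander: aluminium ruler 320 x 36 x 11 mm lying between the robot and the trimmer. Origin: centre of its underside, x along it.
- brayer: Bystander: roller with a wooden handle, 240 mm long, 40 mm high. Origin: on the bench under the roller's middle.
- scissors: Bystander: scissors 205 mm long, lying. Origin: under the pivot.
- pen_pot: Bystander: grey pot, 76 mm across, 100 mm high. Origin: centre of its underside.
- spray: Bystander: white bottle, 60 mm across, 170 mm high. Origin: centre of its underside.
- weeding_hook: Bystander: small hand tool, 150 mm long, lying. Origin: on the bench under it.

How it is judged:
By the outcome, as a careful person would: the job done as asked, in the order asked, and still so for the second after the job is handed in, while the arm keeps its last pose, push and grip.
It also fails if it takes over 42 s, if anything falls off the work surface, if the arm or the gripper's body presses on something with over 40 N, if the wrist force passes 120 N, or if a joint passes its speed limit or range.

## Working session

There is one attempt and no reset: what is moved stays moved. The work goes in short steps, each a Python script; the robot and the scene stay as the last script left them, time stands still between calls to the robot, and variables do not carry over. Pictures are saved under pics/ and viewed, at most 10 in all, crops included, and the job is handed in when it is done.

```bash
mkdir -p pics; ls; python3 - <<'E'
from workcell import bot
import cv2,numpy as np
for n in("top","side"):
    c=bot.read_camera(n); cv2.imwrite(f"pics/{n}0.png",c["pixels"])
    R=np.array(c["R"]);print(n,c["fx"],c["fy"],c["cx"],c["cy"],R.round(3).tolist(),(-R.T@np.array(c["t"])).round(3))
print(bot.current_clock(),bot.current_tool_rot())
E
```

```text
pics
top 461.38693855550343 461.38693855550343 316.1870324794115 240.84004724937037 [[-0.013, -1.0, -0.003], [-0.997, 0.013, -0.08], [0.08, 0.002, -0.997]] [ 0.398 -0.03   1.147]
side 481.1559670901438 481.1559670901438 322.7954668879732 240.92525186874923 [[-0.973, -0.229, 0.014], [-0.134, 0.52, -0.843], [0.186, -0.823, -0.537]] [0.276 0.934 0.693]
0.1 [-3.09804750e+00 -5.10797384e-01 -1.12422904e-04]
```

View pics/top0.png

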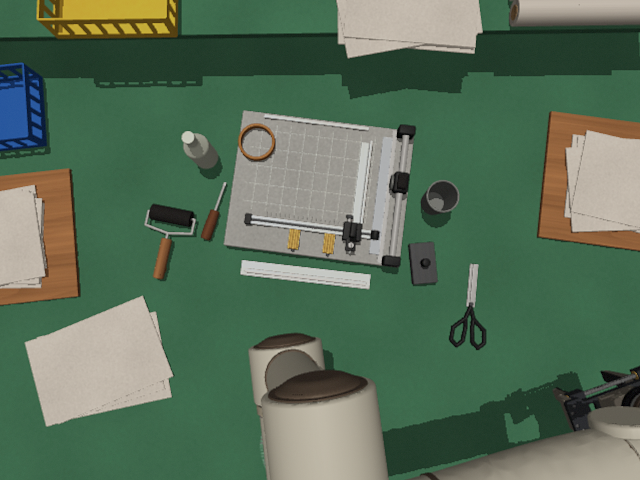

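View pics/side0.png

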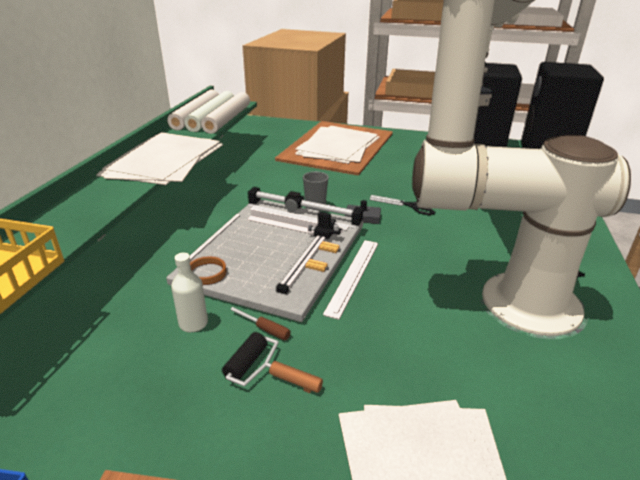

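The top view shows the trimmer's rail from (247,218) to (377,235), the slide and grip near (352,232), and brass blocks at about (328,244) and (294,239). The trimmer's +y is roughly world +y. I'll enlarge both views to refine these.

```bash
python3 - <<'E'
import cv2,numpy as np
a=cv2.imread("pics/top0.png")[195:275,220:420]; b=cv2.imread("pics/side0.png")[190:300,260:400]
cv2.imwrite("pics/ct.png",cv2.resize(a,(800,320),interpolation=cv2.INTER_CUBIC))
cv2.imwrite("pics/cs.png",cv2.resize(b,None,fx=5,fy=5,interpolation=cv2.INTER_CUBIC))
E
```

```text
(no output)
```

View pics/ct.png

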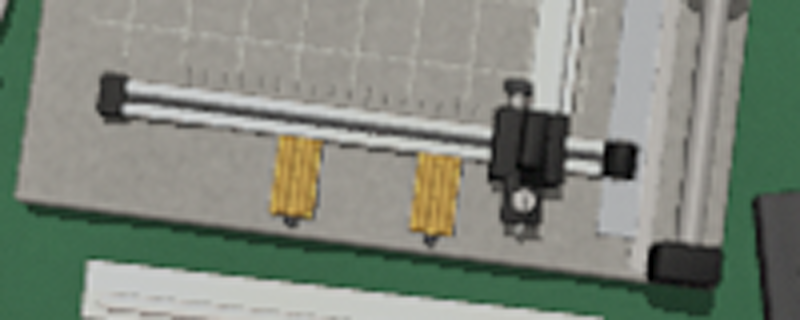

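View pics/cs.png

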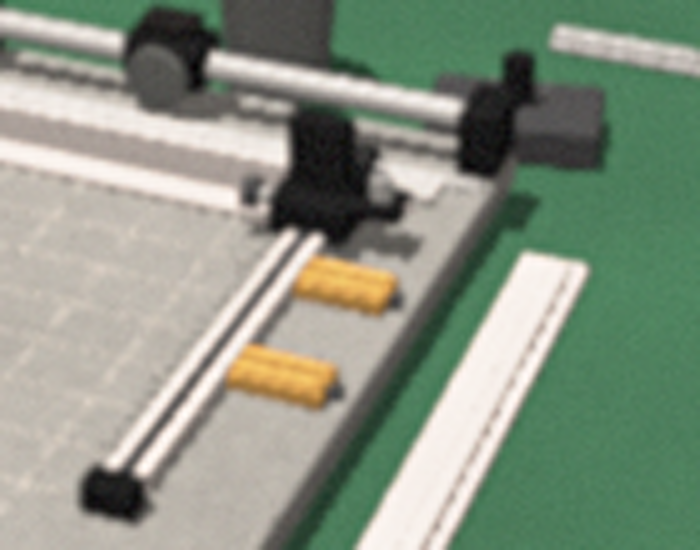

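The far block is centred at crop (297,178), the near block at (437,194), and the slide top at (529,147), with the fin upright on it. Next I'll segment the brass and compute positions from both views.

```bash
cat >h.py <<'E'
from workcell import bot
import cv2,numpy as np
def ray(c,u,v,z):
    R=np.array(c["R"]);C=-R.T@np.array(c["t"])
    d=R.T@[(u-c["cx"])/c["fx"],(v-c["cy"])/c["fy"],1]
    return C+d*(z-C[2])/d[2]
def proj(c,X):
    p=np.array(c["R"])@X+np.array(c["t"]);return np.array([c["fx"]*p[0]/p[2]+c["cx"],c["fy"]*p[1]/p[2]+c["cy"]])
def brass(c,box):
    x0,y0,x1,y1=box
    h=cv2.cvtColor(c["pixels"][y0:y1,x0:x1],cv2.COLOR_BGR2HSV)
    m=cv2.inRange(h,(10,120,80),(32,255,255))
    n,l,s,ce=cv2.connectedComponentsWithStats(m)
    out=[]
    for i in range(1,n):
        if s[i,4]>20:
            ys,xs=np.where(l==i);r=cv2.minAreaRect(np.float32(np.c_[xs,ys]))
            out.append((ce[i]+[x0,y0],s[i,4],r))
    return out
E
python3 - <<'E'
from h import *
t=bot.read_camera("top");s=bot.read_camera("side")
f=lambda c,x,y,z:ray(c,220+(x+.5)/4-.5,195+(y+.5)/4-.5,z).round(4)
a,b=f(t,113,97,.05),f(t,620,159,.05);print("rail",a,b,np.arctan2(-(a-b)[0],(a-b)[1]))
print("slide",f(t,529,147,.06),"fin",f(t,537,142,.1))
for (p,n,r) in brass(t,(280,220,345,265)): print("top",p,n,r,ray(t,*p,.0405).round(4))
for (p,n,r) in brass(s,(295,230,350,280)): print("side",p,n,r,ray(s,*p,.037).round(4))
g=lambda x,y,z:ray(s,260+(x+.5)/5-.5,190+(y+.5)/5-.5,z).round(4)
print("side fin top",g(324,115,.1),g(324,155,.084))
E
```

```text
rail [0.5414 0.1351 0.05  ] [ 0.5002 -0.1674  0.05  ] -0.1353654385908257
slide [ 0.5071 -0.1125  0.06  ] fin [ 0.5059 -0.1141  0.1   ]
top [293.455 238.785] 200 ((13.545851707458496, 18.906112670898438), (10.440934181213379, 19.49414825439453), 7.594643592834473) [0.4929 0.0269 0.0405]
top [328.31122449 243.30612245] 196 ((48.27692413330078, 23.28461456298828), (10.046813011169434, 19.349416732788086), 7.125016689300537) [ 0.4809 -0.0569  0.0405]
side [328.63265306 246.69387755] 147 ((33.62640380859375, 16.452247619628906), (18.963153839111328, 8.394755363464355), 12.99461555480957) [ 0.4834 -0.049   0.037 ]
side [315.93939394 264.88484848] 165 ((21.08823585510254, 34.64706039428711), (19.887920379638672, 8.973817825317383), 14.03624439239502) [0.4952 0.0348 0.037 ]
side fin top [ 0.5084 -0.1058  0.1   ] [ 0.5053 -0.0935  0.084 ]
```

Trimmer yaw is about -0.135 rad. The far notch is about 0.137 m and the near notch about 0.052 m from rest. Now the grasp.

```bash
cat >>h.py <<'E'
from scipy.spatial.transform import Rotation as Ro
yaw=-0.135
u=np.array([-np.sin(yaw),np.cos(yaw),0])
def rot(sg):
    y=sg*u;z=np.array([0,0,-1.]);return Ro.from_matrix(np.c_[np.cross(y,z),y,z]).as_rotvec()
E
python3 - <<'E'
from h import *
P=np.array([.506,-.113,.18])
q=[(bot.inverse_kinematics(P,rot(s)),s) for s in(1,-1)]
q0=bot.current_joints()
q=[(np.abs(np.array(a)-q0).max(),s,a) for a,s in q if a is not None]
print([(m,s,np.round(a,2)) for m,s,a in q])
s=min(q,key=lambda k:k[0])[1];r=rot(s)
bot.set_gripper(.55,50)
bot.goto(P,r)
c=bot.read_camera("side");cv2.imwrite("pics/s1.png",cv2.resize(c["pixels"][130:300,230:430],None,fx=3.5,fy=3.5,interpolation=cv2.INTER_CUBIC))
print(s,bot.current_clock(),bot.current_ee_pos(),bot.current_opening(),bot.current_contact_force())
E
```

```text
[(np.float64(1.6787645651671423), 1, array([-0.45,  0.02,  1.76,  0.  ,  1.37, -1.89])), (np.float64(1.4628280884226508), -1, array([-0.45,  0.02,  1.76, -0.  ,  1.37,  1.25]))]
-1 2.9417 [ 0.50591963 -0.1137892   0.18002586] 0.5495677306127618 [-0.25408859  0.39707664 -0.04018802]
```

View pics/s1.png

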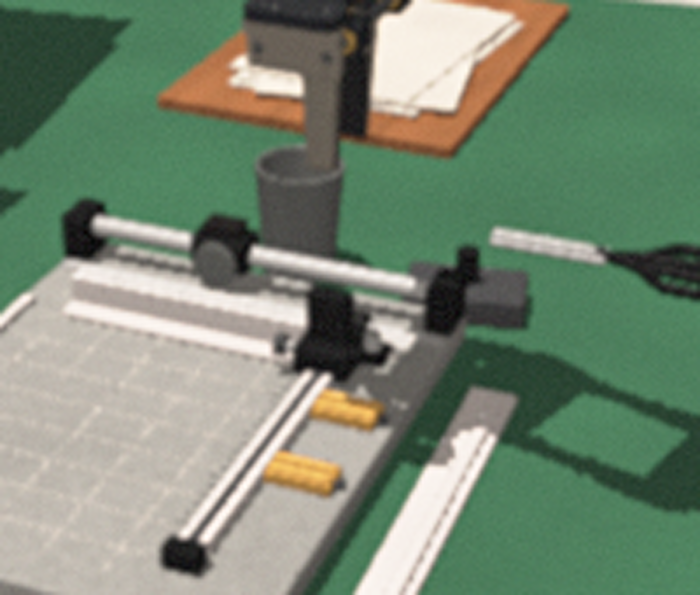

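The fingers hover straight above the fin, with the finger at crop (322,150) and the fin at (330,310). I'll descend and grip.

```bash
python3 - <<'E'
from h import *
p=np.array([.506,-.113,.067])
bot.line_to(p,max_speed=.09)
print(bot.current_clock(),bot.current_ee_pos(),bot.current_contact_force())
bot.set_gripper(0.0,50)
print(bot.current_clock(),bot.current_ee_pos(),bot.current_opening()*92,bot.current_grip_force(),bot.current_contact_force())
E
```

```text
4.35 [ 0.5065643  -0.11324961  0.06768432] [ 0.12153638 -0.00120245 -0.59943753]
5.0167 [ 0.50633113 -0.11048669  0.06700128] 12.659169144952331 50.00216603279114 [1.32809963 7.60409309 1.79643335]
```

```bash
python3 - <<'E'
from h import *
p0=np.array([.5063,-.1105,.067])
def go(s,v=.05):
    bot.line_to(p0+u*s,max_speed=v)
def log(s):
    e=np.array(bot.current_ee_pos())-p0;f=np.array(bot.current_contact_force())
    print(f"{s*1e3:.0f} t{bot.current_clock():.2f} s{e@u*1e3:.1f} lat{np.cross(u,e)[2]*1e3:.1f} z{e[2]*1e3:.1f} f{f@u:.1f} op{bot.current_opening()*92:.1f} |f|{np.linalg.norm(f):.1f}")
log(0);go(.015);log(.015);go(.03);log(.03)
for s in np.arange(.034,.0701,.003): go(s,.03);log(s)
E
```

```text
0 t5.02 s0.0 lat-0.0 z0.0 f7.7 op12.7 |f|7.9
15 t5.52 s13.5 lat-0.2 z0.0 f-5.4 op12.7 |f|5.7
30 t5.97 s28.4 lat-0.3 z0.1 f-5.1 op12.6 |f|5.5
34 t6.25 s32.3 lat-0.3 z0.0 f-5.3 op12.4 |f|5.7
37 t6.50 s35.3 lat-0.3 z0.1 f-5.5 op12.6 |f|5.9
40 t6.75 s38.3 lat-0.4 z0.1 f-6.2 op12.7 |f|7.1
43 t7.00 s40.5 lat-0.3 z0.0 f-8.8 op12.6 |f|8.9
46 t7.25 s43.8 lat-0.3 z0.0 f-7.6 op12.4 |f|7.8
49 t7.50 s47.5 lat-0.4 z0.1 f-5.5 op12.5 |f|5.7
52 t7.75 s51.2 lat-0.4 z0.1 f-5.1 op12.4 |f|5.5
55 t8.00 s53.2 lat-0.4 z0.1 f-8.6 op12.9 |f|9.1
58 t8.25 s56.6 lat-0.4 z0.1 f-6.3 op12.9 |f|7.1
61 t8.50 s60.2 lat-0.4 z0.1 f-4.5 op12.9 |f|5.3
64 t8.75 s63.5 lat-0.5 z0.1 f-4.6 op12.4 |f|5.4
67 t9.00 s66.1 lat-0.5 z0.1 f-5.9 op12.7 |f|7.0
70 t9.25 s69.0 lat-0.5 z0.1 f-6.0 op12.5 |f|7.0
```

```bash
cat >>h.py <<'E'
p0=np.array([.5063,-.1105,.067])
def go(s,v=.05):
    bot.line_to(p0+u*s,max_speed=v)
def log(s):
    e=np.array(bot.current_ee_pos())-p0;f=np.array(bot.current_contact_force())
    print(f"{s*1e3:.1f} t{bot.current_clock():.2f} s{e@u*1e3:.1f} lat{np.cross(u,e)[2]*1e3:.1f} z{e[2]*1e3:.1f} f{f@u:.1f} op{bot.current_opening()*92:.1f} |f|{np.linalg.norm(f):.1f}")
E
python3 - <<'E'
from h import *
go(.118);log(.118)
for s in np.arange(.121,.1366,.0015): go(s,.03);bot.hold(.1);log(s)
c=bot.read_camera("side");cv2.imwrite("pics/s2.png",cv2.resize(c["pixels"][190:300,260:400],None,fx=5,fy=5,interpolation=cv2.INTER_CUBIC))
E
```

```text
118.0 t10.36 s116.8 lat-0.8 z0.1 f-6.6 op12.7 |f|8.0
121.0 t10.71 s119.8 lat-0.8 z0.1 f-7.0 op12.5 |f|9.1
122.5 t11.06 s121.2 lat-0.8 z0.1 f-6.6 op12.4 |f|8.7
124.0 t11.41 s122.7 lat-0.8 z0.1 f-6.8 op12.7 |f|9.0
125.5 t11.76 s124.1 lat-0.8 z0.1 f-6.8 op12.5 |f|8.5
127.0 t12.11 s124.8 lat-0.8 z0.1 f-10.3 op12.6 |f|11.5
128.5 t12.46 s126.3 lat-0.9 z0.1 f-9.4 op12.6 |f|10.8
130.0 t12.81 s128.1 lat-0.9 z0.1 f-8.3 op12.8 |f|9.7
131.5 t13.16 s130.0 lat-0.9 z0.1 f-8.2 op12.7 |f|9.6
133.0 t13.51 s131.8 lat-0.9 z0.1 f-5.6 op12.7 |f|7.8
134.5 t13.86 s133.7 lat-0.9 z0.1 f-5.6 op12.3 |f|7.4
136.0 t14.21 s135.6 lat-0.9 z0.1 f-2.4 op12.3 |f|6.2
```

View pics/s2.png

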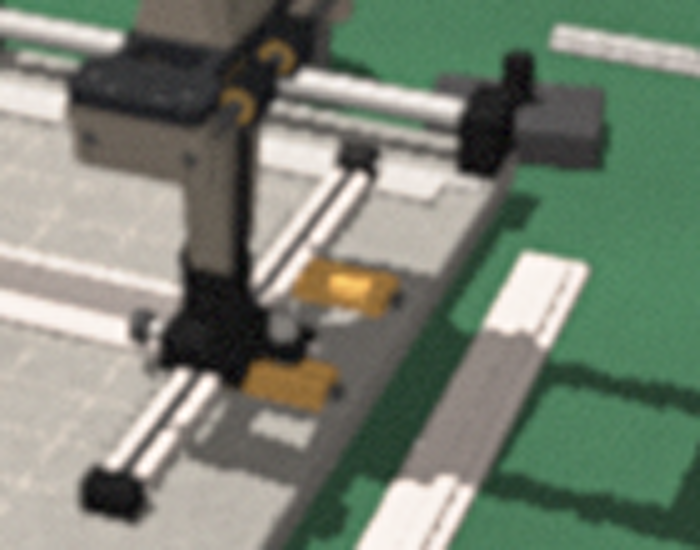

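The stop is in the fingers with its lug just behind the far block at crop (290,385). The force shows the ball past the first ridge's top and falling into the notch. Next I'll creep on to where the resistance flips.

```bash
python3 - <<'E'
from h import *
for s in np.arange(.1365,.1412,.0005):
    go(s,.02);bot.hold(.15);log(s)
    f=np.mean([np.array(bot.current_contact_force())@u for _ in range(3)])
    if f<-6.5: break
bot.hold(.3);log(s)
E
```

```text
136.5 t14.66 s136.0 lat-0.9 z0.1 f-3.5 op12.6 |f|6.0
137.0 t15.06 s136.2 lat-0.9 z0.1 f-5.0 op12.6 |f|7.6
137.5 t15.46 s136.3 lat-0.9 z0.1 f-6.9 op12.5 |f|8.8
137.5 t15.76 s136.3 lat-0.9 z0.1 f-5.7 op12.5 |f|7.8
```

The stop sits still at 136.3 mm while the force rises, so the ball is in the notch, about 85 mm past the first as the camera measured. I'll check that it holds, compare the top view for bystanders, and hand in.

```bash
python3 - <<'E'
from h import *
bot.hold(1.0);log(.1375)
c=bot.read_camera("top");cv2.imwrite("pics/t3.png",c["pixels"])
E
```

```text
137.5 t16.76 s136.3 lat-0.9 z0.1 f-7.1 op12.7 |f|8.8
```

View pics/t3.png

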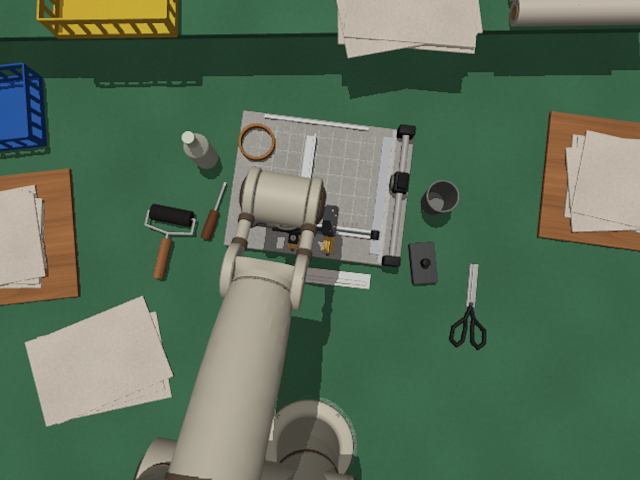

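The lug and screw sit over the far block at (293,239), and the stop bar is at (309,160). All the visible bystanders are where they were.

```bash
python3 -c "
from workcell import bot
print(bot.job_done())"
```

```text
the job is handed in; nothing more can be done
None
```

The stop is pulled out to the second click block and the arm is still holding it in that notch, about 136 mm from rest; the job was handed in at about 17 s, with no bystanders seen to have moved.

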